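Bleed the test-cell air line: open the ball valve, then hold the bleed lever level

TASK

Bleed the air line on the lab bench: turn the ball valve's handle fully open, so that it lies in line with its pipe, and only then push the spring-loaded bleed lever down until it is level and keep it there. Never push the lever right down to its bottom stop, and leave the sieve, tin and weight on the bench where they are. The program finishes while still holding the lever level: do not let go of it.

Things in the scene. Friction and masses are not known exactly. Their poses are not given: they have to be found in the camera images.
- valve: ball valve on a low bridge of steel pipe, fixed to the bench: brass valve body (54 mm ball) in the middle of a straight level pipe, 26 mm in diameter, its axis 56 mm above the bench, running along the body's y axis and bending down into the bench 75 mm to either side on 56 mm flanges. Origin on the bench under the valve's stem. The handle stands above the pipe. May stand on the left or the right of the bench, turned by up to about 35 degrees
- handle (a joint): angle of the valve's handle about its upright stem, rad: 0 closed (handle across the pipe, pointing along the valve's -x, roughly to the robot), 1.571 fully open at its stop (handle in line with the pipe, pointing along the valve's +y). Opens clockwise seen from above; stiff (about 0.14 N m), stays where it is left; it may start up to 0.4 rad open
- valve_stem (a point): point on the handle's upright turning axis at the handle's mid height, 120 mm above the bench; does not move
- handle_grip (a point): middle of the handle's black rubber sleeve, 80 mm from the stem axis, 120 mm above the bench; moves with the handle. The sleeve is a level bar 75 mm long (40 to 115 mm from the axis), 20 mm wide and 16 mm high. The pipe's top lies 51 mm below it when open; free all round
- bleeder: spring-return bleed valve fixed to the bench: 110 x 80 mm dark base plate with an aluminium block and a fork that carries the hand lever. Origin on the bench; the lever points along the body's -x axis, roughly to the robot. On the other side of the bench from the ball valve, turned by up to about 35 degrees
- lever (a joint): how far the lever is pressed down, rad: 0 at rest (its free end points 0.40 rad above level), 0.40 level, 0.75 at the bottom stop. A spring pushes it back up: about 3 N to start it, 7 N at level, 11 N at the bottom, measured at the pad's middle
- lever_pad (a point): middle of the top face of the black rubber pad at the lever's free end, 95 mm along the lever from the hinge and 6 mm above the lever's centre line; moves with the lever: about 142 mm above the bench at rest, 106 mm when level. The pad is 50 mm long along the lever, 36 mm wide, 12 mm thick
- lever_hinge (a point): middle of the lever's level hinge pin, 100 mm above the bench; does not move
- sieve: small round brass sieve, open at the top, 76 mm across, 42 mm high, loose bystander; origin at the centre of its underside
- tin: aluminium moisture tin, 52 mm across, 40 mm high, loose bystander; origin at the centre of its underside
- weight: dark steel knobbed weight, 60 mm across, 34 mm high, 0.45 kg, loose bystander; origin at the centre of its underside
Things that resemble listed ones, but are neither listed nor needed, are in the scene too. What is meant by the valve is not purple, and is the smaller of those in its own colour.

How it is judged:
On the way, in this order (a step that is already met when the one before it is completed fails the run):
1. the ball valve is fully open, its handle in line with the pipe (at least 1.45 rad) (value of joint handle above 1.45 rad), for 0.2 s.
2. the lever is pressed to level, within 0.10 rad (value of joint lever between 0.3 and 0.5 rad), for 0.5 s.
At the end, for the whole second after the job is handed in: The valve handle is within 0.12 rad of its open stop; the robot itself holds the lever down (contact over 2 N), at rest, within 0.10 rad of level; the sieve, tin and weight are within 25 mm of where they started (all of step 2 and value of joint handle above 1.45 rad and velocity of joint lever between -0.15 and 0.15 rad/s and contact force between any of the fingers, the arm and lever above 2 N and distance of each of sieve, tin, weight from where it was at the start of the episode below 0.025 m); the arm keeps its last pose, push and grip.
It fails at once if the lever is pressed (over 0.15 rad) before the valve is open (value of joint lever above 0.15 rad and value of joint handle below 1.4 rad).
It fails at once if the lever is pushed down to its bottom stop (over 0.69 rad) (value of joint lever above 0.69 rad).
It fails at once if the sieve, tin or weight is moved by more than 25 mm (distance of any of sieve, tin, weight from where it was at the start of the episode above 0.025 m).
It also fails if it takes over 51 s, if anything falls off the work surface, if the arm or the gripper's body presses on something with over 40 N, if the wrist force passes 120 N, or if a joint passes its speed limit or range.

ROBOT

A 6-joint arm with a two-finger parallel gripper is mounted at the origin on the work surface. World frame = base frame: x ahead of the robot, y to its left, z up, the work surface at z = 0. Lengths are in m, angles in rad, forces in N, time in s.
With the tool pointing down it reaches from about 0.25 to 0.85 m from the base axis. Payload 12.5 kg.
Tool frame: the origin (TCP) lies at the very end of the fingers, on their centre line; the grasp point (between the pads) lies 19 mm behind it; x points along the fingers, y is the direction in which the jaws open and shut, and the axes are right-handed (so a half turn about x gives the same grasp; the last joint's range is limited). The gripper opens to 93 mm and grips with 3 to 60 N. Pads are 15 mm wide; open, the fingers measure 128 mm over their backs; the gripper's body (75 mm by 188 mm) begins 65 mm behind the grasp point.
Start: joints at [-1.202, 0.351, 1.652, -0, 1.139, -0.085], TCP at [0.241, -0.494, 0.219] pointing down, gripper open.
Joint ranges: [-2.75, 2.75], [-0.79, 2.1], [0.01, 2.65], [-1.57, 4.71], [0.07, 3.14], [-2.87, 2.87]. Speed limits (rad/s): [2.22, 2.22, 2.79, 3.14, 3.14, 3.14].

INTERFACE

Orientations are given as a rotation vector (axis times angle).
In Python, from cell import * gives the robot as it stands.
- The arm moves only by the tool drive_tool, never from a script. Its argument "increments" is text: rows parted by semicolons, each of 4 numbers parted by spaces: the shift along the tool's x, y, z in units of 0.2 m (1.0 is 0.2 m), then the turn about the tool's x in units of pi/2 rad (1.0 is pi/2 rad). In form: dx dy dz yaw; .... A call has 1 to 8 rows; each row shifts and turns the pose as measured when the row begins, along the tool's axes as they then stand; what a row does not reach is not made up. A row lasts 1/8 s, in which the tool goes at most 62.5 mm and 10.7 degrees, less where a joint would pass 70% of its speed; a pose out of reach is approached as far as the arm can. A call with a number of a shift or a turn outside -1 to 1 is refused whole. A call with a gripper value outside its range is refused whole. "grip" is the opening, from -1 (shut) to 1 (fully open), set as the call begins (left out, the last holds). The fingers move at their own pace and stop on an object; "grip_force" is the grip in N (left out, the last holds). Time passes only in rows, so rows that do not move let the fingers close. It gives the time, the measured TCP pose, the force and the opening at its end, in the units of the state.
- read_state(): the state, without advancing time (a new reading comes with each control period).
- camera(name): name is "scene" or "top" or "wrist"; returns a dict with "frame" (400x640x3 uint8, red, green, blue), "fov_y" (degrees; the focal length in pixels is half the picture's height over the tangent of half this angle, whatever the lens; pixels are square), "cx", "cy" (the principal point, pixels), "extrinsics" (4x4, takes a point from world to camera coordinates); the wrist camera has in their place "mount" (4x4, takes a point from camera to tool coordinates, whose origin is the TCP and whose axes are the tool frame's). Camera axes: x right, y up, looking along -z (the intrinsics and any distortion apply to the point x, -y, -z); pixel columns grow to the right and rows downward; lengths in m; the calibration is good to about 2 mm. A picture is of the moment at which its call begins: read the wrist's pose just before it. There is no depth.
- hand_in(): hands the job in, once; it reports no verdict.
The state is a dict: "time": time; "joint_positions": joint angles; "qd": joint speeds; "joint_efforts": joint torques, N m; "tool_pos": TCP position; "orientation": TCP orientation; "ft_force": force on the tool from outside, world axes, zero at the start; "ft_torque": the same for the moment, N m; "grip_width": finger opening in m.
Only numpy, scipy, OpenCV 4.12 (cv2) and the standard library are available. Lean on these libraries where they do the work, as an engineer would, in place of code of your own. Each camera call takes 0.05 s, during which the arm holds its last target.

## Working session

There is one attempt and no reset: what is moved stays moved. The work goes in short steps, Python scripts to look and compute and a tool call to move; the robot and the scene stay as the last step left them, time stands still between calls to the robot, and variables do not carry over. Pictures are saved under pics/ and viewed, and the job is handed in when it is done.

Besides the shell and the picture viewer there is one more tool, called after "Emit:" as name(argument=value, ...), one argument or row to a line, values as JSON. drive_tool: Moves the arm, as the interface text tells. Its arguments: {"type":"object","properties":{"increments":{"type":"string"},"grip":{"type":"number"},"grip_force":{"type":"number"}},"required":["increments"]}

```bash
ls; mkdir -p pics
python3 - <<'E'
from cell import *
import cv2
s=read_state(); print(s)
for n in ["scene","top","wrist"]:
    c=camera(n); cv2.imwrite(f"pics/{n}0.png",c["frame"][:,:,::-1]); print(n,{k:v for k,v in c.items() if k!="frame"})
E
```

```text
pics
{'time': 0.0, 'joint_positions': array([-1.20158939e+00,  3.51244186e-01,  1.65242335e+00,  1.57761992e-05,
        1.13911427e+00, -8.45417366e-02]), 'qd': array([ 0.00076845, -0.00040394, -0.0016602 ,  0.00195039, -0.00047127,
       -0.00072483]), 'joint_efforts': array([-3.77822143e-04, -4.97323537e+01, -2.85247225e+01,  6.98886998e-02,
        2.57764180e-02, -8.78241872e-05]), 'tool_pos': array([ 0.24101485, -0.49399198,  0.21809736]), 'orientation': array([ 1.9697856 ,  0.45594369, -1.97009796]), 'ft_force': array([0.93222528, 0.16115701, 0.45558253]), 'ft_torque': array([ 0.02262896,  0.00620246, -0.02797684]), 'grip_width': 0.09297701620895374}
scene {'fov_y': 43.832825906107956, 'cx': 331.10878682551055, 'cy': 195.36750018413017, 'extrinsics': array([[-0.56412206,  0.82565287, -0.0079779 ,  0.3169303 ],
       [-0.6304461 , -0.42446864,  0.64989544,  0.22021224],
       [ 0.53320167,  0.37164999,  0.75998175, -1.70284021],
       [ 0.        ,  0.        ,  0.        ,  1.        ]])}
top {'fov_y': 43.35429738093973, 'cx': 316.86946127009634, 'cy': 195.67644538001295, 'extrinsics': array([[-0.01203907, -0.99990017, -0.00739608, -0.03817106],
       [ 0.99634405, -0.01262125,  0.08449403, -0.5132604 ],
       [-0.08457895, -0.00635181,  0.99639654, -1.25991685],
       [ 0.        ,  0.        ,  0.        ,  1.        ]])}
wrist {'fov_y': 62.77534855150971, 'cx': 314.74216613891537, 'cy': 197.750659741161, 'mount': array([[ 2.72294722e-04,  2.51835460e-01, -9.67770028e-01,
        -1.67617816e-01],
       [ 9.99999946e-01, -2.45185861e-04,  2.17560171e-04,
        -6.16396384e-04],
       [-1.82494162e-04, -9.67770035e-01, -2.51835513e-01,
        -6.97376201e-02],
       [ 0.00000000e+00,  0.00000000e+00,  0.00000000e+00,
         1.00000000e+00]])}
```

View pics/scene0.png

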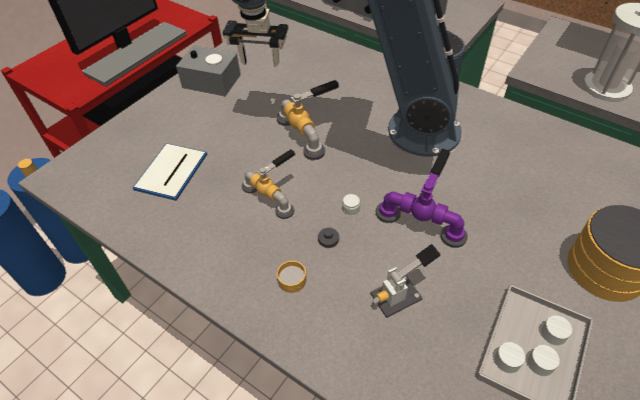

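View pics/top0.png

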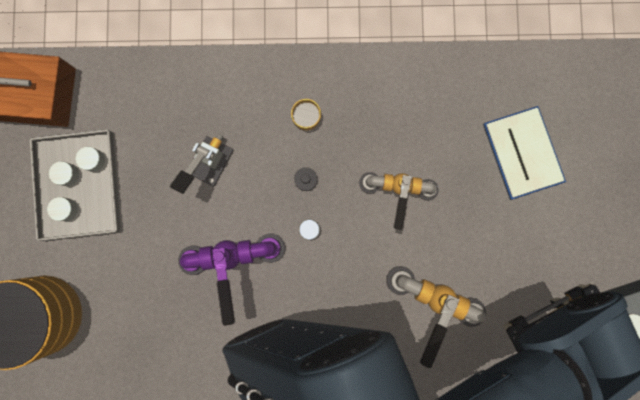

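View pics/wrist0.png

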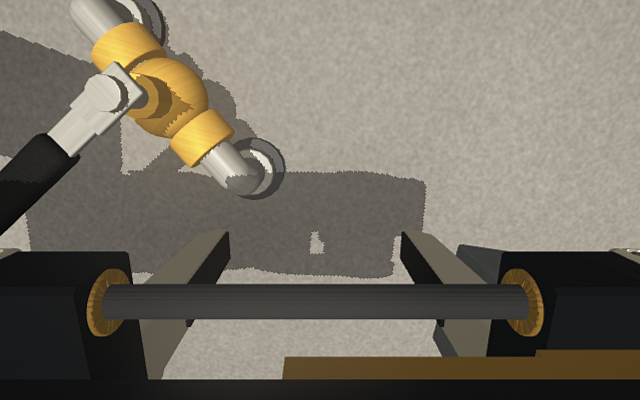

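Candidates for the valve are purple at top (225,258), brass at top (443,300), and brass at top (402,185). The last one looks like the smaller of the two brass ones, so I'll check it in enlarged crops.

Run:
```python
import cv2,numpy as np
t=cv2.imread("pics/top0.png"); s=cv2.imread("pics/scene0.png")
def crop(im,x,y,w,h,k): return cv2.resize(im[y:y+h,x:x+w],None,fx=k,fy=k,interpolation=cv2.INTER_CUBIC)
cv2.imwrite("pics/c1.png",np.hstack([crop(t,350,160,100,80,4),crop(t,160,125,100,80,4)]))
cv2.imwrite("pics/c2.png",np.hstack([crop(s,235,140,100,80,4),crop(s,360,240,100,80,4)]))
cv2.imwrite("pics/c3.png",crop(t,340,150,160,220,2.7))
```

```text
(no output)
```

View pics/c1.png

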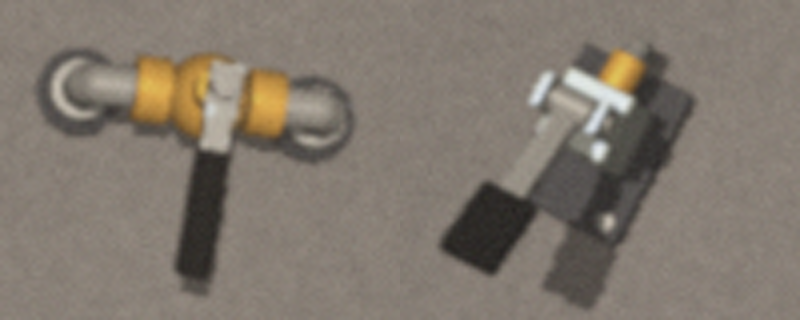

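View pics/c2.png

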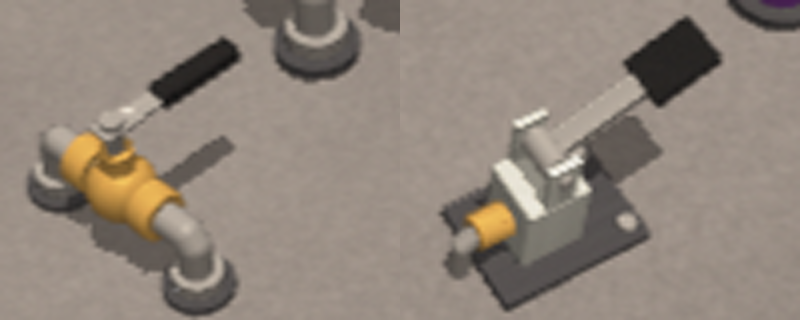

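View pics/c3.png

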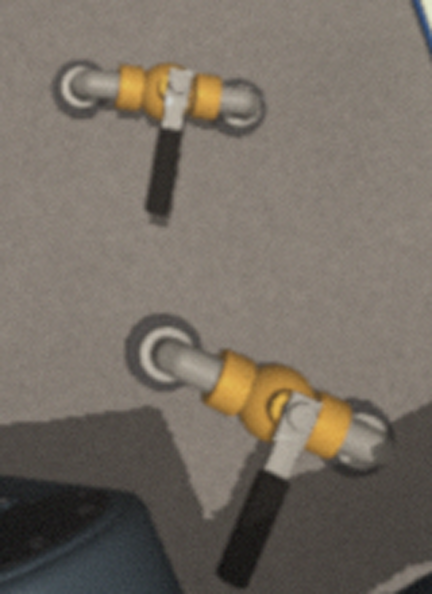

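```bash
cat > h.py <<'E'
from cell import *
import numpy as np, cv2
from scipy.spatial.transform import Rotation as R
from scipy.optimize import least_squares
def P(c,state=None):
    E=c.get("extrinsics")
    if E is None:
        T=np.eye(4);T[:3,:3]=R.from_rotvec(state["orientation"]).as_matrix();T[:3,3]=state["tool_pos"]
        E=np.linalg.inv(T@np.asarray(c["mount"]))
    f=200/np.tan(np.radians(c["fov_y"]/2)); return (E,f,c["cx"],c["cy"])
def proj(p,X):
    E,f,cx,cy=p; X=E[:3,:3]@X+E[:3,3]; return np.array([cx+f*X[0]/-X[2],cy-f*X[1]/-X[2]])
def tri(obs):
    r=least_squares(lambda X:np.concatenate([proj(p,X)-np.array(u) for p,u in obs]),[.5,0,.1])
    return r.x,np.abs(r.fun).max()
def atz(p,u,z):
    r=least_squares(lambda X:proj(p,np.array([X[0],X[1],z]))-np.array(u),[.5,0]); return r.x
E
python3 - <<'E'
from h import *
import pickle
s=P(camera("scene"));t=P(camera("top"))
pickle.dump((s,t),open("cams.pkl","wb"))
for n,a,b in [("stemtop",(406.5,178.75),(263.75,170.5)),("sl near",(403,198),(274.5,164.5)),("sl far",(399,228.5),(292.5,152)),("pad",(182,182),(428.3,255)),("hinge",(203,149),(396,275))]:
    print(n,tri([(t,a),(s,b)]))
for n,u,z in [("flL",(368.75,182.5),.01),("flR",(428,188.75),.01),("tin",(309,229),.04),("weight",(305,179),.03),("sieve",(306,114),.04)]:print(n,atz(t,u,z))
for n,u,z in [("sleevefar",(399,228.5),.12),("sleevenear",(403,198),.12),("stemtop",(406.5,178.75),.13),("pad",(182,182),.142)]:print(n,atz(t,u,z))
E
```

```text
stemtop (array([ 0.53873524, -0.25226848,  0.12868717]), np.float64(1.7706359324836853))
sl near (array([ 0.49545033, -0.2458792 ,  0.11919946]), np.float64(0.8995350622568026))
sl far (array([ 0.42415829, -0.23492314,  0.11754561]), np.float64(0.9158463167603941))
pad (array([0.53817516, 0.27001164, 0.13555823]), np.float64(0.7691020990580455))
hinge (array([0.61894065, 0.22725245, 0.11358039]), np.float64(0.9987584247165842))
flL [ 0.54607341 -0.17836391]
flR [ 0.52797188 -0.33010403]
tin [ 0.42795294 -0.02397596]
weight [ 0.55488488 -0.0149539 ]
sieve [ 0.72018357 -0.01946987]
sleevefar [ 0.4250593  -0.23596099]
sleevenear [ 0.49636343 -0.24718005]
stemtop [ 0.54054532 -0.2548821 ]
pad [0.5382807  0.26677035]
```

The c3 crop confirms it: the brass valve at top (402,185) is clearly smaller than the one at (443,300), so it is the target. Its handle points towards the robot. The bleeder is at top (205,160) with its pad at (182,182).

```bash
cat >> h.py <<'E'
def to(target,yawdir=None):
    """shift in tool units to world target; yaw units so that tool y lies along yawdir (mod pi)"""
    s=read_state();M=R.from_rotvec(s["orientation"]).as_matrix()
    d=M.T@(np.array(target)-s["tool_pos"])/0.2
    y=None
    if yawdir is not None:
        v=M.T@np.array([np.cos(yawdir),np.sin(yawdir),0]); a=np.arctan2(v[2],v[1]); a=(a+np.pi/2)%np.pi-np.pi/2; y=a/(np.pi/2)
    print("tcp",s["tool_pos"].round(4),"shift",d.round(3),"yaw",y,"F",s["ft_force"].round(1),"q6",s["joint_positions"][5].round(2),"t",s["time"]); return d
E
python3 - <<'E'
from h import *
s=read_state();print(R.from_rotvec(s["orientation"]).as_matrix().round(3))
h=np.arctan2(.0185,-.114)
to([.46,-.240,.22],h-np.pi/2)
E
```

```text
[[-0.     0.438 -0.899]
 [ 0.    -0.899 -0.438]
 [-1.    -0.001 -0.   ]]
tcp [ 0.2411 -0.4942  0.2184] shift [-0.008 -0.662 -1.541] yaw 0.3913355772033143 F [-0.2  0.5 -0.5] q6 -0.08 t 0.25
```

Emit:
drive_tool(
  increments="0 -0.11 -0.25 0; 0 -0.11 -0.25 0; 0 -0.11 -0.25 0; 0 -0.11 -0.25 0; 0 -0.11 -0.25 0; 0 -0.11 -0.25 0",
)

```text
time: 1.0
tool_pos: [0.4573, -0.2393, 0.2182]
orientation: [1.973, 0.449, -1.973]
ft_force: [1.1, -0.5, 0.1]
grip_width: 0.093
```

Emit:
drive_tool(
  increments="0 0 0 -0.118; 0 0 0 -0.118; 0 0 0 -0.118; 0 0 0 -0.118; 0 0 0 -0.118; 0 0 0 -0.118; 0 0 0 -0.118; 0 0 0 -0.118",
)

```text
time: 2.0
tool_pos: [0.4593, -0.2352, 0.2175]
orientation: [0.925, 1.367, -0.924]
ft_force: [0.2, 0.3, 0.1]
grip_width: 0.0928
```

Emit:
drive_tool(
  increments="0 0 0 -0.118; 0 0 0 -0.118; 0 0 0 -0.118; 0 0 0 -0.118; 0 0 0 -0.118; 0 0 0 -0.118; 0 0 0 0",
)

```text
time: 2.88
tool_pos: [0.4589, -0.2349, 0.2169]
orientation: [0.053, 1.572, -0.051]
ft_force: [-0.8, 1.0, -0.2]
grip_width: 0.0929
```

Run:
```python
from h import *
h=np.arctan2(.0185,-.114)
to([.46,-.240,.22],h-np.pi/2)
s=read_state();c=camera("wrist");cv2.imwrite("pics/w1.png",c["frame"][:,:,::-1])
p=P(c,s)
for X in [[.4242,-.235,.12],[.4955,-.246,.12],[.5385,-.254,.12]]: print(proj(p,np.array(X)))
```

```text
tcp [ 0.4589 -0.2349  0.2169] shift [-0.015 -0.025  0.007] yaw 0.06036107996776532 F [-0.8  1.  -0.2] q6 -2.07 t 2.875
[310.79311051 157.61668259]
[303.76703201 240.77167432]
[298.42606659 286.09014043]
```

View pics/w1.png

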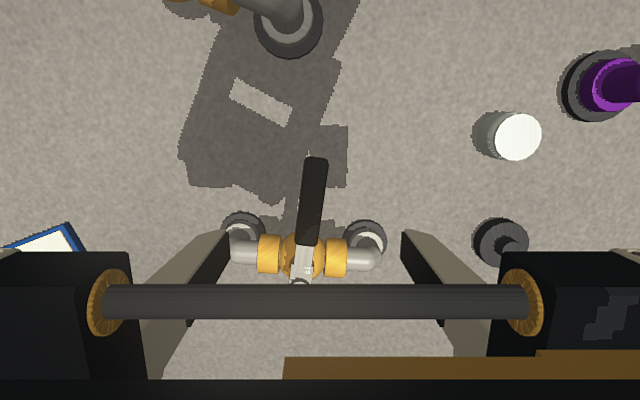

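Run:
```python
from h import *
import pickle
s,t=pickle.load(open("cams.pkl","rb"))
st=read_state();p=P(camera("wrist"),st)
for n,a,b,w in [("near",(403,198),(274.5,164.5),(306,244)),("far",(399,228.5),(292.5,152),(316,157))]:
    print(n,tri([(t,a),(s,b),(p,w)]),tri([(t,a),(p,w)]),atz(p,w,.12))
im=cv2.imread("pics/w1.png");cv2.imwrite("pics/w1c.png",cv2.resize(im[140:310,210:400],None,fx=4,fy=4,interpolation=cv2.INTER_CUBIC)[:600])
```

```text
near (array([ 0.49704364, -0.24429037,  0.12327139]), np.float64(1.015572472675558)) (array([ 0.49514439, -0.24413682,  0.12862026]), np.float64(0.6900286844312404)) [ 0.49861725 -0.24440061]
far (array([ 0.42408604, -0.23120904,  0.12077984]), np.float64(1.9759163665826804)) (array([ 0.421914  , -0.23086415,  0.13850424]), np.float64(1.2415044521104903)) [ 0.42402657 -0.23068977]
```

View pics/w1c.png

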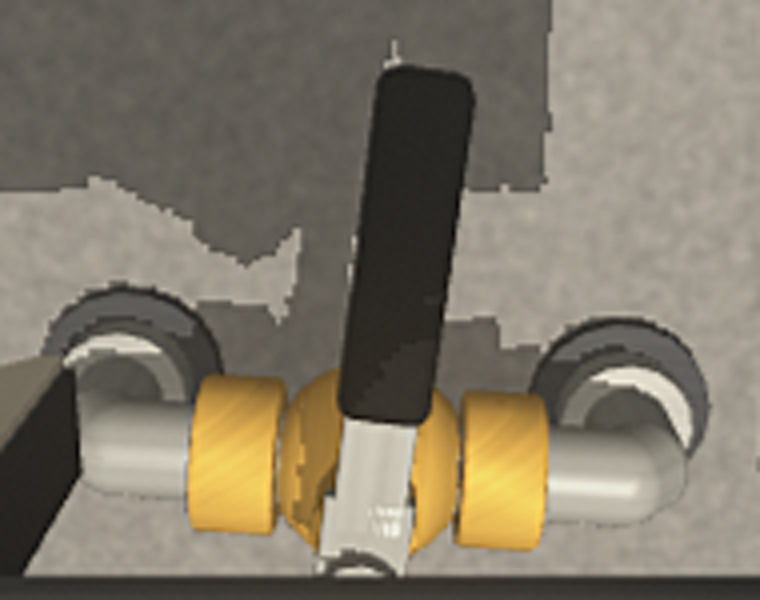

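Emit:
drive_tool(
  increments="0 -0.016 -0.01 0.06; 0 0 0 0; 0.2 0 0 0; 0.2 0 0 0; 0.17 0 0 0; 0 0 0 0",
  grip=0.2,
)

```text
time: 3.72
tool_pos: [0.4575, -0.238, 0.1009]
orientation: [0.135, 1.566, -0.134]
ft_force: [-1.2, 0.5, 0.4]
grip_width: 0.0557
```

Run:
```python
from h import *
h=np.arctan2(.0137,-.0745)
to([.461,-.238,.101],h-np.pi/2);print(read_state()["grip_width"])
s=read_state();c=camera("wrist");cv2.imwrite("pics/w2.png",c["frame"][:,:,::-1])
```

```text
tcp [ 0.4575 -0.238   0.1009] shift [-0.     0.003  0.017] yaw 0.0067309068400815 F [-1.2  0.5  0.4] q6 -1.97 t 3.725
0.055711484279881054
```

View pics/w2.png

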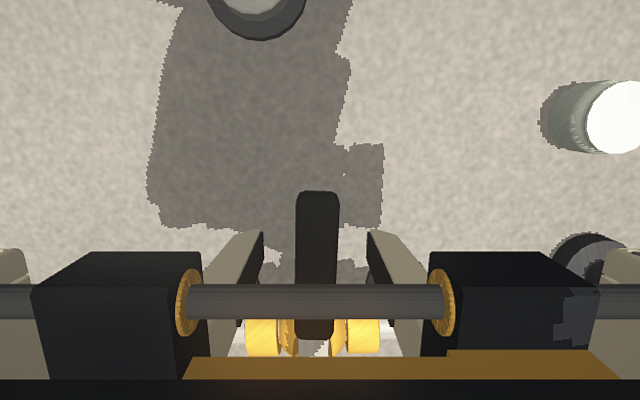

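The handle (column 317) is centred between the fingers and aligned with them, so I'll grip it lightly and turn.

Emit:
drive_tool(
  increments="0 0 0 0; 0 0 0 0; 0 0 0 0; 0 0 0 0",
  grip=-1,
  grip_force=8,
)

```text
time: 4.28
tool_pos: [0.4601, -0.2395, 0.1064]
orientation: [0.131, 1.559, -0.137]
ft_force: [-1.1, 1.9, -0.9]
grip_width: 0.0204
```

Emit:
drive_tool(
  increments="0 0.065 0.005 0.1; 0 0.065 0.005 0.1; 0 0.065 0.005 0.1",
)

```text
time: 4.65
tool_pos: [0.4758, -0.2048, 0.1065]
orientation: [0.511, 1.498, -0.516]
ft_force: [1.0, -6.2, -6.8]
grip_width: 0.0201
```

```bash
cat >> h.py <<'E'
def arc(st=(.5396,-.2525),r=.082):
    s=read_state();M=R.from_rotvec(s["orientation"]).as_matrix()
    d=s["tool_pos"][:2]-st; pa=np.arctan2(d[1],d[0]); z=M[:,2]; ta=np.arctan2(-z[1],-z[0])
    print("pos ang from -x (cw)",(np.pi-pa)%(2*np.pi),"tool ang",(np.pi-ta)%(2*np.pi),"r",np.hypot(*d),"z",s["tool_pos"][2],"F",s["ft_force"].round(1),"grip",s["grip_width"])
E
python3 -c "
from h import *
arc()"
```

```text
pos ang from -x (cw) 0.6413882185361399 tool ang 0.6569887386625015 r 0.07965230698191894 z 0.10651956361032311 F [ 1.  -6.2 -6.8] grip 0.020149912078794137
```

Emit:
drive_tool(
  increments="0 0.065 0.005 0.1; 0 0.065 0.005 0.1; 0 0.065 0.005 0.1; 0 0.065 0.005 0.1; 0 0.065 0.005 0.1",
)

```text
time: 5.28
tool_pos: [0.5313, -0.1754, 0.1065]
orientation: [1.128, 1.243, -1.135]
ft_force: [-3.0, -8.1, -0.7]
grip_width: 0.0201
```

```bash
python3 -c "
from h import *
arc()"
```

```text
pos ang from -x (cw) 1.4632772165135155 tool ang 1.468956917694253 r 0.0775588423727747 z 0.10648718712467267 F [-3.  -8.1 -0.7] grip 0.020074065006155373
```

Emit:
drive_tool(
  increments="0 0.062 -0.005 0.1; 0 0.03 0 0.04; 0 0 0 0",
)

```text
time: 5.65
tool_pos: [0.5477, -0.1751, 0.1064]
orientation: [1.292, 1.136, -1.308]
ft_force: [-3.3, 0.7, 4.8]
grip_width: 0.0198
```

```bash
python3 -c "
from h import *
arc()"
```

```text
pos ang from -x (cw) 1.674939438757803 tool ang 1.6982755116949027 r 0.07782484787005545 z 0.10636679115394264 F [-3.3  0.7  4.8] grip 0.01975195093119204
```

Emit:
drive_tool(
  increments="0 0.03 0 0.03; 0 0 0 0",
)

```text
time: 5.9
tool_pos: [0.5483, -0.1757, 0.106]
orientation: [1.321, 1.121, -1.353]
ft_force: [-15.7, 1.9, 12.8]
grip_width: 0.0218
```

```bash
python3 -c "
from h import *
arc()"
```

```text
pos ang from -x (cw) 1.6841000311214565 tool ang 1.745863762612799 r 0.07734016850915447 z 0.10602854918435393 F [-15.7   1.9  12.8] grip 0.021782107472814526
```

The stop has been reached: force is up to 15 N and there is no further motion. Next I'll release, rise and check.

Emit:
drive_tool(
  increments="0 0 0 0; 0 0 0 0; 0 0 0 0; -0.2 0 0 0; -0.25 0 0 0; -0.25 0 0 0; 0 0 0 0",
  grip=0,
)

```text
time: 6.78
tool_pos: [0.5507, -0.1739, 0.2502]
orientation: [1.321, 1.121, -1.352]
ft_force: [-0.0, -0.1, -0.7]
grip_width: 0.0465
```

Run:
```python
from h import *
hd=np.arctan2(.227-.270,.619-.538)
to([.50,-.0,.22],hd+np.pi/2)
k=lambda im,x,y,w,h,f: cv2.resize(im[y:y+h,x:x+w,::-1],None,fx=f,fy=f,interpolation=cv2.INTER_CUBIC)
a=camera("scene")["frame"];b=camera("top")["frame"]
cv2.imwrite("pics/v3.png",np.hstack([k(a,235,140,100,80,4),k(b,350,150,100,80,4)]))
```

```text
tcp [ 0.5507 -0.1739  0.2502] shift [ 0.144 -0.399 -0.814] yaw -0.8007707959008313 F [-0.  -0.1 -0.7] q6 -0.2 t 6.775
```

View pics/v3.png

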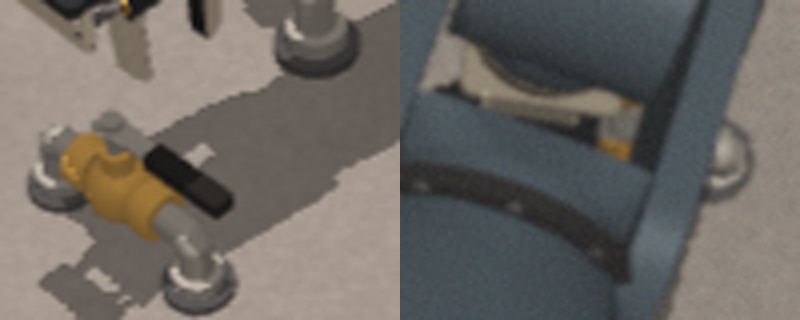

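In the scene picture the handle now lies along its pipe. I'll go over to the bleeder, stopping short of it to take a wrist look.

Run:
```python
from h import *
to([.53,.20,.25],0)
```

```text
tcp [ 0.5491 -0.1734  0.2461] shift [-0.035 -0.42  -1.821] yaw -0.11143443698170619 F [-0.5 -0.4 -0.1] q6 -0.2 t 6.875
```

Emit:
drive_tool(
  increments="0 -0.06 -0.26 0; 0 -0.06 -0.26 0; 0 -0.06 -0.26 0; 0 -0.06 -0.26 0; 0 -0.06 -0.26 0; 0 -0.06 -0.26 0; 0 -0.06 -0.26 0; 0 0 0 0",
  grip=-1,
)

```text
time: 7.88
tool_pos: [0.524, 0.2104, 0.2285]
orientation: [1.309, 1.139, -1.375]
ft_force: [-0.6, -1.0, -1.6]
grip_width: 0.0007
```

Run:
```python
from h import *
to([.53,.27,.25],0)
s=read_state();c=camera("wrist");cv2.imwrite("pics/w4.png",c["frame"][:,:,::-1])
p=P(c,s)
for X in [[.538,.269,.142],[.619,.227,.1]]: print(proj(p,np.array(X)))
k=lambda im,x,y,w,h,f: cv2.resize(im[y:y+h,x:x+w,::-1],None,fx=f,fy=f,interpolation=cv2.INTER_CUBIC)
b=camera("top")["frame"];cv2.imwrite("pics/v4.png",k(b,350,150,100,80,6))
```

```text
tcp [0.524  0.2104 0.2285] shift [-0.112 -0.027 -0.297] yaw -0.11281582640773176 F [-0.6 -1.  -1.6] q6 0.47 t 7.875
[324.11122724 124.14271696]
[422.43936269 153.00407992]
```

View pics/w4.png

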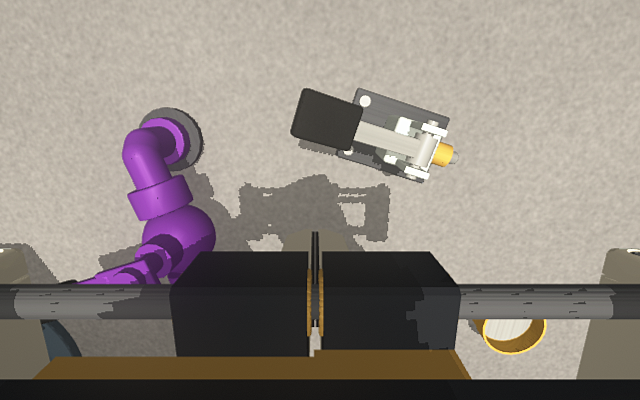

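View pics/v4.png

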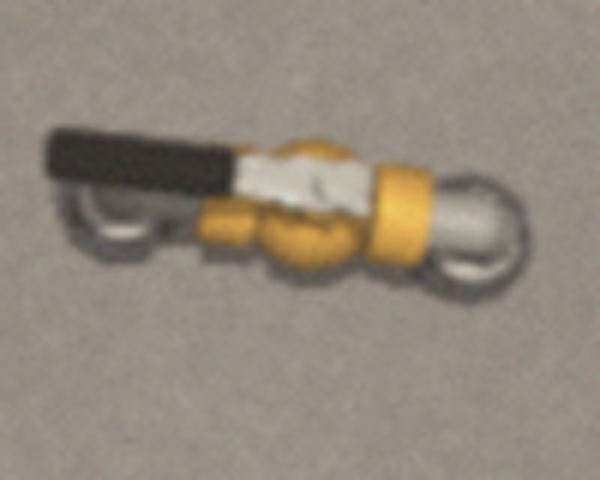

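The top crop shows the handle parallel to the pipe (slope about 0.12 against about 0.10). In the wrist view the pad's middle is at about (328,119) and the hinge fork at about (428,150).

Run:
```python
from h import *
import pickle
s,t=pickle.load(open("cams.pkl","rb"))
st=read_state();p=P(camera("wrist"),st)
print(tri([(t,(182,182)),(s,(428.3,255)),(p,(328,119))]))
print(atz(p,(328,119),.142),atz(p,(428,150),.1), atz(t,(182,182),.142))
hp=np.array(atz(p,(428,150),.1));pp=np.array(atz(p,(328,119),.142));d=(pp-hp);L=np.hypot(*d);print(L,hp+d/L*.095)
to([*(pp),.2]);
```

```text
(array([0.5417146 , 0.26933802, 0.13857149]), np.float64(1.5157109415552554))
[0.54225539 0.26932865] [0.62478665 0.22564595] [0.5382807  0.26677035]
0.09337873197217557 [0.54082245 0.27008708]
tcp [0.5249 0.207  0.2294] shift [ 0.14   0.035 -0.325] yaw None F [-0.2 -1.3 -0.4] q6 0.47 t 8.025
```

Run:
```python
from h import *
to([.538,.27,.18]);
```

```text
tcp [0.5249 0.207  0.2294] shift [ 0.241  0.017 -0.326] yaw None F [-0.2 -1.3 -0.4] q6 0.47 t 8.025
```

Emit:
drive_tool(
  increments="0.08 0.01 -0.16 0; 0.08 0.01 -0.16 0; 0.05 0 0 0; 0 0 0 0",
)

```text
time: 8.52
tool_pos: [0.5404, 0.2639, 0.1841]
orientation: [1.316, 1.132, -1.384]
ft_force: [0.1, -0.5, 0.1]
grip_width: 0.0007
```

Run:
```python
from h import *
to([.538,.27,.106]);
s=read_state();c=camera("wrist");cv2.imwrite("pics/w5.png",c["frame"][:,:,::-1])
k=lambda im,x,y,w,h,f: cv2.resize(im[y:y+h,x:x+w,::-1],None,fx=f,fy=f,interpolation=cv2.INTER_CUBIC)
cv2.imwrite("pics/v5.png",k(camera("scene")["frame"],350,200,140,120,5))
```

```text
tcp [0.5404 0.2639 0.1841] shift [ 0.39  -0.003 -0.035] yaw None F [ 0.1 -0.5  0.1] q6 0.56 t 8.525
```

View pics/w5.png

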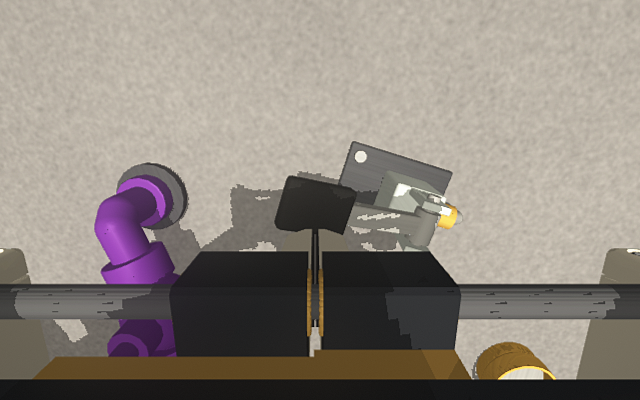

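View pics/v5.png

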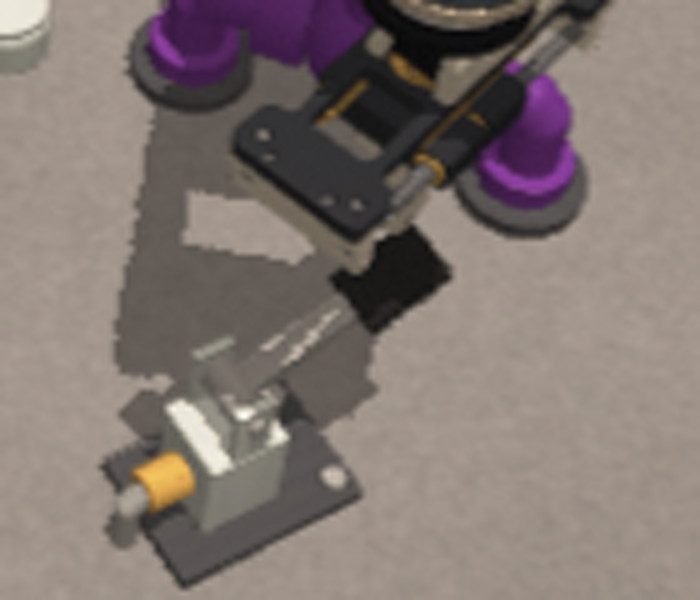

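Emit:
drive_tool(
  increments="0 0 -0.035 0; 0.08 0 0 0; 0.06 0 0 0; 0 0 0 0",
)

```text
time: 9.12
tool_pos: [0.5413, 0.2701, 0.156]
orientation: [1.32, 1.13, -1.383]
ft_force: [-0.6, 0.4, -0.0]
grip_width: 0.0005
```

Run:
```python
from h import *
to([.538,.27,.106]);
```

```text
tcp [0.5413 0.2701 0.156 ] shift [ 0.251 -0.007 -0.001] yaw None F [-0.6  0.4 -0. ] q6 0.57 t 9.125
```

Emit:
drive_tool(
  increments="0.06 -0.005 0 0; 0.06 0 0 0; 0.04 0 0 0; 0.04 0 0 0; 0 0 0 0",
)

```text
time: 9.75
tool_pos: [0.5385, 0.2711, 0.1145]
orientation: [1.322, 1.132, -1.381]
ft_force: [-0.7, -0.8, 6.6]
grip_width: 0.0003
```

Run:
```python
from h import *
to([.538,.27,.106]);
```

```text
tcp [0.5385 0.2711 0.1145] shift [ 0.042 -0.     0.005] yaw None F [-0.7 -0.8  6.6] q6 0.57 t 9.75
```

Emit:
drive_tool(
  increments="0.03 0 0 0; 0.015 0 0 0; 0 0 0 0; 0 0 0 0",
)

```text
time: 10.25
tool_pos: [0.538, 0.2716, 0.1056]
orientation: [1.322, 1.132, -1.38]
ft_force: [-2.6, -0.8, 8.5]
grip_width: 0.0009
```

Run:
```python
from h import *
to([.538,.27,.106]);
k=lambda im,x,y,w,h,f: cv2.resize(im[y:y+h,x:x+w,::-1],None,fx=f,fy=f,interpolation=cv2.INTER_CUBIC)
cv2.imwrite("pics/v6.png",k(camera("scene")["frame"],350,200,140,120,5))
```

```text
tcp [0.538  0.2716 0.1056] shift [-0.002  0.001  0.008] yaw None F [-2.6 -0.8  8.5] q6 0.57 t 10.25
```

View pics/v6.png

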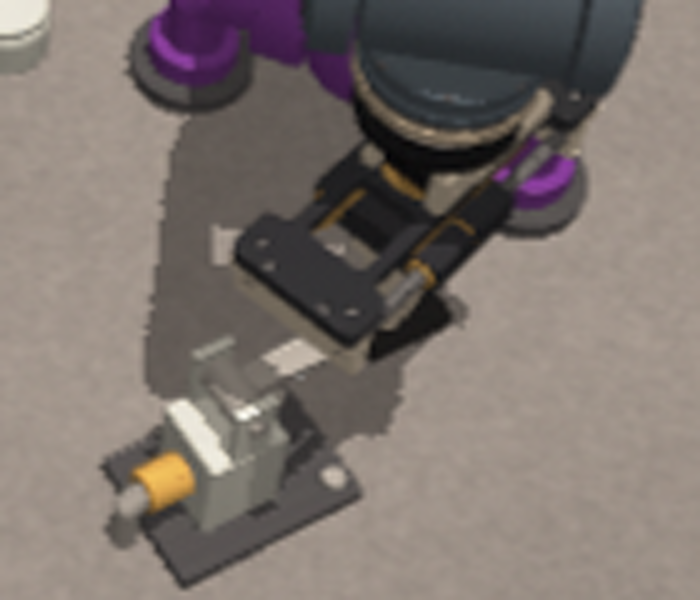

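Emit:
drive_tool(
  increments="0 0 0 0; 0 0 0 0; 0 0 0 0; 0 0 0 0; 0 0 0 0; 0 0 0 0",
)

```text
time: 11.05
tool_pos: [0.538, 0.2716, 0.1065]
orientation: [1.322, 1.132, -1.379]
ft_force: [-3.2, -0.6, 8.6]
grip_width: 0.0005
```

Run:
```python
from h import *
to([.538,.27,.106]); print(read_state()["qd"].round(3))
c=camera("top")["frame"][:,:,::-1]; cv2.imwrite("pics/t7.png",c); camera("wrist")
to([.538,.27,.106])
```

```text
tcp [0.538  0.2716 0.1065] shift [0.003 0.001 0.008] yaw None F [-3.2 -0.6  8.6] q6 0.57 t 11.05
[ 0.001 -0.003  0.001 -0.     0.001 -0.   ]
tcp [0.538  0.2715 0.1065] shift [0.003 0.001 0.008] yaw None F [-2.1 -1.   7.3] q6 0.57 t 11.15
```

View pics/t7.png

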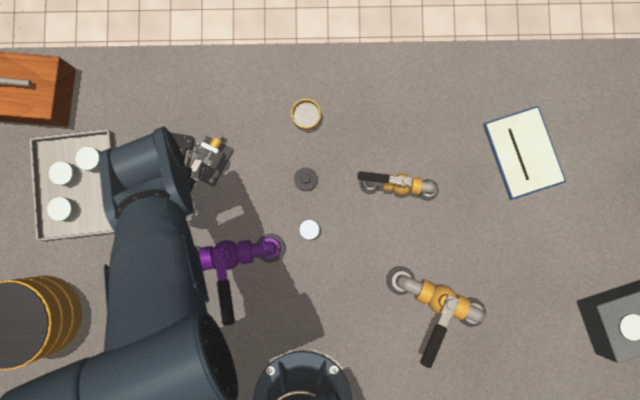

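The top view shows the handle in line with its pipe. The sieve (306,114), weight (305,179) and tin (309,230) are all where they started. The lever is being held steady at pad height 0.1065 m with about 7 N, so I'll hand in.

```bash
python3 -c "
from h import *
print(hand_in())"
```

```text
the job is handed in; nothing more can be done
None
```

The job is handed in, with the valve open and the arm still holding the bleed lever level. `hand_in()` returned no verdict.

- **Valve:** I picked the smaller of the two brass valves, gripped its sleeve and turned it clockwise to its stop. The stop showed as about 16 N of resistance with almost no further movement. The top view after release shows the handle in line with the pipe; slopes read off the crop were about 0.12 for the handle and 0.10 for the pipe.
- **Lever:** With the fingers shut, I pressed the pad down from above to about 106.5 mm, which is the level height. It held still for the last second or so with 7–8.6 N on the tool, about the 7 N expected at level. The lowest fingertip height I read was 105.6 mm, well above the bottom stop.
- **Bystanders:** The sieve, weight and tin were at the same pixels (within about one) in the last top picture as at the start.

**Checks that disagreed:** The wrist camera and the fixed cameras differed by 3–5 mm on where the sleeve and pad were. The TCP also rose 5 mm as the fingers closed on the sleeve. Neither affected the work.

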